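Latch the drip tray under the plate rack

TASK

Slide the drip tray under the plate rack until it is fully home and its back has pushed the click buffer right in, then flip the rack's over-centre lever down over the tray's front edge with a fingertip and press on the lying lever with about 12 N for half a second to bed it. Feel your way: never push the tray with more than 20 N or the lever with more than 25 N. Leave the lever down, the tray home and the beaker, tin and spoon undisturbed.

Things in the scene. Friction and masses are not known exactly. Their poses are not given: they have to be found in the camera images.
- rack: White plastic plate rack, fixed on the drainer; three plates stand in its +y half, 213 mm high. Origin on the drainer under the middle of its front edge; +x points from front into the rack, z up. Side walls (inner faces y = +-129 mm, x 0 to 250, 62 high) guide the tray; a front beam (x 4 to 18) and cross bars lie 52 to 66 mm up.
- lever_hinge (a point): Middle of the lever's hinge axis (along y), on the rack at x 0, y -85, z 62 mm of its frame; axes as the rack's. Lever: steel strip 8 mm thick, centred on the axis, 84 mm long; its last 34 mm are a paddle 28 mm wide. A tooth under it, 53 to 59 mm from the axis, reaches 25 mm below axis height when down, in front of the tray home; a tray well short of home blocks it or is caught wrongly.
- lever (a joint): Over-centre lever, rad: 0 = open, 75 degrees above level, leaning to the rack's -x; 1.309 = fully down, level towards -x on a rigid stop. Sprung both ways: about 0.46 N m (7 N at the paddle) starts it, less and less up to dead centre at 0.65, past which it snaps down by itself. Flip it by pushing its back (upper) face towards -x and down.
- lever_pad (a point): Middle of the paddle's back face (the upper face when the lever lies down), 67 mm from the hinge axis. Moves with the lever.
- tray: White plastic open drip tray, loose on the drainer, rear under the rack, front sticking out to -x: 200 mm deep (x), 250 wide (y), 45 high, walls 4 mm, about 0.22 kg. Origin under its middle; +x into the rack. Slides with 2 to 4 N of friction, 4 mm play at each side.
- tray_front (a point): Middle of the outer face of the tray's front wall (100 mm before its middle), 22 mm above the drainer: push here towards +x.
- tray_back (a point): Middle of the outer face of the tray's back wall, 17 mm up; it meets the buffer's pad just before the tray is home.
- beaker: Pink plastic beaker, 70 mm across, 100 mm high, origin under its middle. Bystander, left of the tray.
- tin: Aluminium baking tin 240 x 170 x 45 mm, origin under its middle. Bystander, right of the rack.
- spoon: Wooden spoon 260 mm long lying along its x, origin under its middle. Bystander, left of the rack.
- pad (a joint): Pad of the click buffer under the rack's rear, m: 0 = out, 0.0025 = pushed right in (rigid stop), towards the rack's +x. It takes about 3 N to go in, besides the tray's friction, and stays in. 70 mm wide, 4 to 30 mm up. Where it stands differs each time and is not measured: the tray's back meets the pad 150 to 176 mm behind the rack's front edge.

How it is judged:
On the way, in this order (a step that is already met when the one before it is completed fails the run):
1. the tray has pushed the buffer's pad in by at least 2 mm, the lever still up (below 0.4 rad) (value of joint pad above 0.002 m and value of joint lever below 0.4 rad), for 0.2 s.
2. the lever is fully down (within 0.05 rad) and pressed by the fingers with at least 8 N for 0.25 s (value of joint lever above 1.259 rad and contact force between the fingers and lever above 8 N), for 0.25 s.
At the end, for the whole second after the job is handed in: The lever lies fully down (within 0.05 rad of 1.309), the buffer's pad is in by at least 2 mm, the tray's front wall is behind the lever's tooth (at most 52 mm before the rack's front edge), and beaker and tin are within 15 mm and the spoon within 20 mm of where they stood (value of joint lever above 1.259 rad and value of joint pad above 0.002 m and x of tray_front in the frame of rack above -0.052 m and distance of each of beaker, tin from where it was at the start of the episode below 0.015 m and distance of spoon from where it was at the start of the episode below 0.02 m); the robot touches nothing.
It fails at once if the tray is pushed with more than 20 N (contact force between the fingers and tray above 20 N).
It fails at once if the lever is pushed with more than 25 N (contact force between the fingers and lever above 25 N).
It also fails if it takes over 64 s, if anything falls off the work surface, if the arm or the gripper's body presses on something with over 40 N, if the wrist force passes 120 N, or if a joint passes its speed limit or range.

ROBOT

A 6-joint arm with a two-finger parallel gripper is mounted at the origin on the work surface. World frame = base frame: x ahead of the robot, y to its left, z up, the work surface at z = 0. Lengths are in m, angles in rad, forces in N, time in s.
With the tool pointing down it reaches from about 0.35 to 0.975 m from the base axis. Payload 4.9 kg.
Tool frame: the origin (TCP) lies at the very end of the fingers, on their centre line; the grasp point (between the pads) lies 19 mm behind it; z points along the fingers, y is the line along which they close (so a half turn about z gives the same grasp; the last joint's range is limited). The gripper opens to 85 mm and grips with 20 to 120 N. Pads are 22 mm wide; open, the fingers measure 114 mm over their backs; the gripper's body (76 mm by 85 mm) begins 54 mm behind the grasp point. The pads swing forward as they close: fully open they stand 13 mm farther back than shut.
Start: joints at [1.127, 0.053, 1.613, -0, 1.476, -0.119], TCP at [0.199, 0.592, 0.231] pointing down, gripper open.
Joint ranges: [-3.01, 3.01], [-1.01, 2.22], [0.06, 2.58], [-1.02, 4.17], [0.09, 2.62], [-3.14, 3.14]. Speed limits (rad/s): [2.57, 2.57, 3.14, 3.14, 3.14, 3.14].

INTERFACE

Orientations are given as a rotation vector (axis times angle).
In Python, from station import * gives the robot as it stands.
- The arm moves only by the shell command python3 -m crank 'ROWS' [OPENING] [FORCE]. ROWS is JSON, a list of rows, each an object with "offset": the shift along the tool's x, y, z in m, a list of three; "twist": the turn, a rotation vector about the tool's x, y, z in degrees, a list of three. In form: [{"offset": [x, y, z], "twist": [rx, ry, rz]}, ...]. A call has 1 to 20 rows; each row is the pose to reach, as a shift and turn from the pose commanded when the call began, along the tool's axes at that moment; what a row does not reach only later rows make up. A row lasts 1/8 s, in which the tool goes at most 62.5 mm and 10.7 degrees, less where a joint would pass 70% of its speed; a pose out of reach is approached as far as the arm can. A call with a gripper value outside its range is refused whole. OPENING is the opening, from 0 (shut) to 1 (fully open), set as the call begins (- or left out, the last holds). The fingers move at their own pace and stop on an object; FORCE is the grip in N (left out, the last holds). Time passes only in rows, so rows that repeat a pose let the fingers close. It gives the time, the measured TCP pose, the force, the opening and the grip force at its end, in the units of the state.
- get_obs(): the state, without advancing time (a new reading comes with each control period).
- get_image(name): name is "scene" or "top"; returns the picture (480x640x3 uint8, red, green, blue); there is no depth.
- get_calibration(name): a dict with "intrinsics" (3x3 intrinsics, pixels), "k1" (the pictures are not rectified: a ray, as slopes to the right and down, at radius r is drawn at 1 + k1 r^2 times it, then the intrinsics apply), "world_from_camera" (4x4, takes a point from camera to world coordinates). Camera axes: x right, y up, looking along -z (the intrinsics and any distortion apply to the point x, -y, -z); pixel columns grow to the right and rows downward; lengths in m; the calibration is good to about 2 mm. A picture is of the moment at which its call begins. get_calibration takes no time and is no camera call.
- finish_job(): hands the job in; it is judged then, once.
Trained networks look in the newest picture that a camera, given by its name, has taken for a name from the list of things; names that differ only in an ending like _2 or _b are one class to them, and where a whole thing is asked for, a point or a joint stands for the part that bears it (a point fixed in the world has none). Each returns a list of dicts, best first, with "confidence" (0 to 1); they miss things now and then, are a little off and sometimes report something else, mostly with a low value. They report only what shows in the picture. A call takes as long as a camera call.
- cut_out(query, camera): "region" (480x640 bool, what is visible of it) and "rect" ([centre column, centre row, width, height] in pixels, round what is visible of it).
The state is a dict: "t": time; "q": joint angles; "dq": joint speeds; "effort": joint torques, N m; "tool_pos": TCP position; "tool_rot": TCP orientation; "contact_force": force on the tool from outside, world axes, zero at the start; "wrist_torque": the same for the moment, N m; "opening": finger opening in m; "grip_force": force on a finger pad.
Only numpy, scipy, OpenCV 4.12 (cv2) and the standard library are available. Lean on these libraries where they do the work, as an engineer would, in place of code of your own. Each camera call takes 0.05 s, during which the arm holds its last target. There are 200 camera calls.

## Working session

There is one attempt and no reset: what is moved stays moved. The work goes in short steps, Python scripts to look and compute and a shell command to move; the robot and the scene stay as the last step left them, time stands still between calls to the robot, and variables do not carry over. Pictures are saved under pics/ and viewed, at most 10 in all, crops included, and the job is handed in when it is done.

```bash
mkdir -p pics
cat > h.py <<'E'
from station import *
import numpy as np, cv2
def ray(name,uv):
    c=get_calibration(name);K=np.array(c["intrinsics"]);k=c["k1"];T=np.array(c["world_from_camera"])
    d=np.linalg.inv(K)@np.array([uv[0],uv[1],1.]);d=d[:2];s=d.copy()
    for _ in range(20): s=d/(1+k*(s@s))
    return T[:3,3],T[:3,:3]@np.array([s[0],-s[1],-1.])
def atz(name,uv,z):
    o,r=ray(name,uv);return o+r*(z-o[2])/r[2]
def proj(name,p):
    c=get_calibration(name);K=np.array(c["intrinsics"]);T=np.array(c["world_from_camera"])
    q=T[:3,:3].T@(np.array(p)-T[:3,3]);s=np.array([q[0],-q[1]])/-q[2];s=s*(1+c["k1"]*(s@s));return (K@[s[0],s[1],1])[:2]
E
python3 - <<'E'
from h import *
for n in("scene","top"):
    im=get_image(n);cv2.imwrite(f"pics/{n}0.png",im[:,:,::-1])
    T=np.array(get_calibration(n)["world_from_camera"]);print(n,T.round(3).tolist())
    for q in("rack","tray","lever","lever_pad","beaker","tin","spoon"):
        for r in cut_out(q,n)[:1]: 
            x=r["rect"];print(q,round(r["confidence"],2),np.round(x,0),cv2.minAreaRect(np.argwhere(r["region"])[:,::-1].astype(np.float32)), atz(n,x[:2],0.04).round(3))
o=get_obs();print(o["tool_pos"],o["tool_rot"],o["contact_force"],o["t"],o["opening"])
E
```

```text
scene [[-0.824, -0.442, 0.354, 1.067], [0.566, -0.635, 0.525, 0.693], [-0.007, 0.633, 0.774, 1.017], [0.0, 0.0, 0.0, 1.0]]
rack 0.82 [285. 289. 176. 178.] ((291.0375671386719, 290.5465087890625), (131.95079040527344, 138.50344848632812), 51.07245635986328) [0.745 0.097 0.04 ]
tray 0.65 [322. 274. 138. 116.] ((319.70233154296875, 271.7701721191406), (118.16017150878906, 91.716552734375), 43.898292541503906) [0.657 0.109 0.04 ]
lever 0.57 [309. 220.  17.  28.] ((305.2680358886719, 219.3969268798828), (11.57494831085205, 28.53122901916504), 23.96249008178711) [ 0.59  -0.039  0.04 ]
lever_pad 0.79 [307. 220.  16.  30.] ((307.70477294921875, 219.75938415527344), (11.15833854675293, 29.38557243347168), 6.709837436676025) [ 0.594 -0.045  0.04 ]
beaker 0.7 [417. 304.  41.  52.] ((415.2724609375, 306.2310485839844), (34.46387481689453, 50.574703216552734), 4.763641834259033) [0.536 0.289 0.04 ]
tin 0.72 [226. 209. 121.  91.] ((227.69898986816406, 206.08006286621094), (64.8767318725586, 107.75567626953125), 60.572540283203125) [ 0.737 -0.188  0.04 ]
spoon 0.68 [422. 401.  78. 107.] ((418.65020
[... 677 characters left out ...]
ver_pad 0.75 [358. 240.  14.  19.] ((357.49658203125, 238.5924530029297), (20.028060913085938, 13.158933639526367), 65.55604553222656) [ 0.625 -0.01   0.04 ]
beaker 0.76 [205. 278.  42.  36.] ((205.0, 276.0), (36.0, 40.0), 90.0) [0.554 0.301 0.04 ]
tin 0.73 [455. 194.  96. 119.] ((454.17071533203125, 192.53659057617188), (117.49916076660156, 86.1365966796875), 83.6598129272461) [ 0.717 -0.212  0.04 ]
spoon 0.82 [138. 237.  39. 120.] ((137.98727416992188, 234.74746704101562), (120.76581573486328, 22.90984344482422), 79.44818878173828) [0.64 0.44 0.04]
[0.19944961 0.59231418 0.23137294] [5.07981932e-01 3.10023335e+00 1.08343096e-04] [ 0.6612558  -0.45723471 -0.60191928] 0.8 0.08524889442271731
```

View pics/scene0.png

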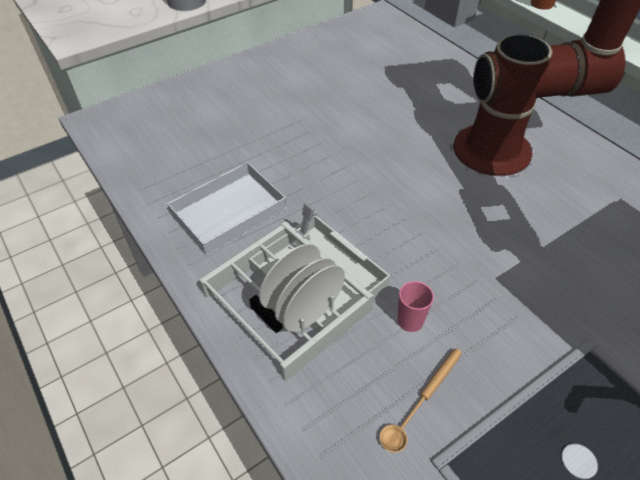

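View pics/top0.png

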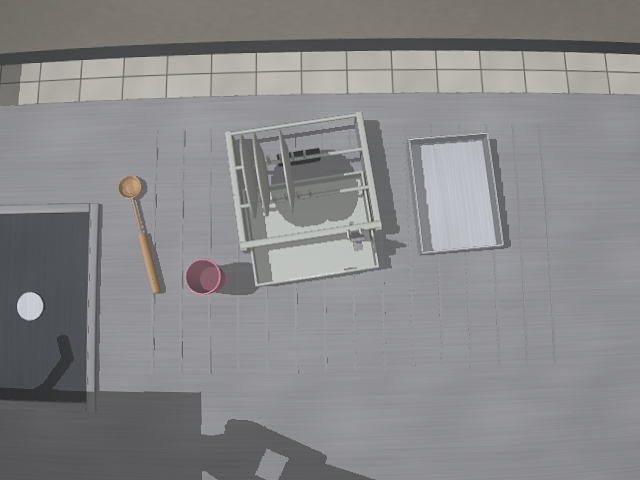

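Run:
```python
from h import *
im=cv2.imread("pics/top0.png")[100:300,210:400];cv2.imwrite("pics/c.png",cv2.resize(im,None,fx=3,fy=3,interpolation=2)[:600])
for nm,uv,z in [("tfl",(258,286),.045),("tfr",(378,269),.045),("rfl",(242,249),.066),("rfr",(380,227),.062),("rrr",(361,113),.062),("rrl",(227,132),.062)]:
    print(nm,atz("top",uv,z).round(4))
```

```text
tfl [0.5355 0.1928 0.045 ]
tfr [ 0.5653 -0.0478  0.045 ]
rfl [0.6082 0.222  0.066 ]
rfr [ 0.6478 -0.0526  0.062 ]
rrr [ 0.8851 -0.0215  0.062 ]
rrl [0.8499 0.2542 0.062 ]
```

View pics/c.png

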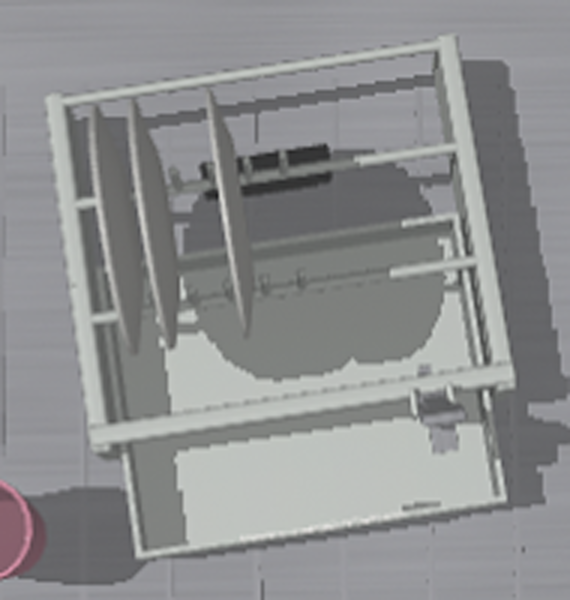

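Run:
```python
from h import *
from scipy.optimize import least_squares
print(get_calibration("top")["intrinsics"],get_calibration("top")["k1"])
def fit(name,uvs,loc,z,free,x0):
    def P(p):
        c,s=np.cos(p[2]),np.sin(p[2]);return [proj(name,[p[0]+c*a-s*b*p[3],p[1]+s*a+c*b*p[3],zz]) for (a,b),zz in zip(loc,z)]
    f=lambda p:np.r_[(np.array(P(p))-uvs).ravel(),0 if free else (p[3]-1)*1e5]
    r=least_squares(f,x0,x_scale=[.1,.1,.1,.1]);print(r.x.round(4),np.degrees(r.x[2]).round(2),r.fun.round(1))
fit("top",[(241,248.3),(381,227.7),(362.3,112.7),(225.7,133.3)],[(0,.135),(0,-.135),(.25,-.135),(.25,.135)],[.062]*4,1,[.63,.09,.13,1])
fit("top",[(256,285.7),(378.3,266.7)],[(-.1,.125),(-.1,-.125)],[.045]*2,0,[.63,.09,.13,1])
fit("top",[(421,253),(503,246),(487,134),(409,139)],[(-.12,.085),(-.12,-.085),(.12,-.085),(.12,.085)],[.045]*4,1,[.7,-.2,.13,1])
fit("scene",[(202,290),(286,373),(389,277)],[(.25,-.135),(.25,.135),(0,.135)],[.062]*3,1,[.63,.09,.13,1])
for n in("scene","top"): print(proj(n,[0.1994,.5923,.2314]))
```

```text
[[576.87864053   0.         319.5757556 ]
 [  0.         576.87864053 227.97866762]
 [  0.           0.           1.        ]] -0.1375263797512033
[0.6237 0.0843 0.1319 1.0465] 7.56 [ 0.1  2.4  0.7  2.  -0.7 -2.  -0.1 -2.7  0. ]
[0.6521 0.0878 0.1368 1.    ] 7.84 [-0.6  0.1  0.6 -0.1 -0. ]
[ 0.7198 -0.2122  0.0669  0.9889] 3.84 [ 0.4  0.7 -0.6  0.5  0.6 -1.  -0.3 -0.3  0. ]
[0.6198 0.0865 0.218  1.0056] 12.49 [  1.9  -2.2   8.9  -5.8 -11.8  11.    0. ]
[692.44235998 272.69315518]
[ 19.01199625 478.52804379]
```

```bash
python3 -m crank '[{"offset":[-0.464,-0.396,0],"twist":[0,0,-26]},{"offset":[-0.464,-0.396,0],"twist":[0,0,-26]},{"offset":[-0.464,-0.396,0],"twist":[0,0,-26]},{"offset":[-0.464,-0.396,0],"twist":[0,0,-26]},{"offset":[-0.464,-0.396,0],"twist":[0,0,-26]},{"offset":[-0.464,-0.396,0],"twist":[0,0,-26]},{"offset":[-0.464,-0.396,0],"twist":[0,0,-26]},{"offset":[-0.464,-0.396,0],"twist":[0,0,-26]},{"offset":[-0.464,-0.396,0],"twist":[0,0,-26]},{"offset":[-0.464,-0.396,0],"twist":[0,0,-26]},{"offset":[-0.464,-0.396,0],"twist":[0,0,-26]},{"offset":[-0.464,-0.396,0],"twist":[0,0,-26]},{"offset":[-0.464,-0.396,0],"twist":[0,0,-26]}]' 0 20
```

```text
t: 2.42
tool_pos: [0.5123, 0.0701, 0.2313]
tool_rot: [0.205, -3.135, -0.0]
contact_force: [0.5, -0.1, -0.5]
opening: 0.0001
grip_force: 0.0
```

```bash
python3 -m crank '[{"offset":[0,0,0.06],"twist":[0,0,0]},{"offset":[0,0,0.12],"twist":[0,0,0]},{"offset":[0,0,0.17],"twist":[0,0,0]},{"offset":[0,0,0.2],"twist":[0,0,0]},{"offset":[0,0,0.214],"twist":[0,0,0]},{"offset":[0,0,0.214],"twist":[0,0,0]},{"offset":[0,0,0.214],"twist":[0,0,0]}]'
python3 - <<'E'
from h import *
im=get_image("top");cv2.imwrite("pics/t1.png",cv2.resize(im[130:330,210:400,::-1],None,fx=3,fy=3,interpolation=2))
E
```

```text
t: 3.3
tool_pos: [0.5143, 0.0693, 0.0192]
tool_rot: [-0.203, 3.132, -0.0]
contact_force: [-0.2, 0.2, -0.5]
opening: -0.0001
grip_force: 0.0
```

View pics/t1.png

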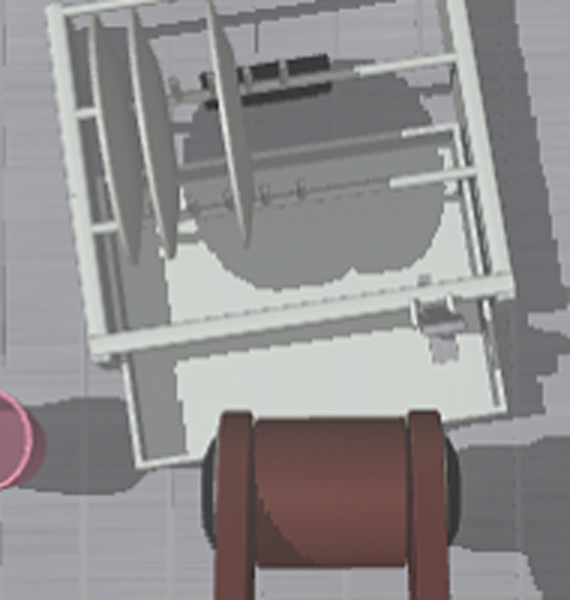

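The hand stands centred ahead of the tray's front wall (crop about (330,490)), and the tray is unmoved. Next I close the gap.

```bash
python3 -m crank '[{"offset":[-0.008,0,0],"twist":[0,0,0]},{"offset":[-0.016,0,0],"twist":[0,0,0]},{"offset":[-0.02,0,0],"twist":[0,0,0]},{"offset":[-0.022,0,0],"twist":[0,0,0]},{"offset":[-0.024,0,0],"twist":[0,0,0]},{"offset":[-0.026,0,0],"twist":[0,0,0]}]'
for i in 1 ; do python3 -m crank '[{"offset":[-0.002,0,0],"twist":[0,0,0]},{"offset":[-0.004,0,0],"twist":[0,0,0]}]'; done
```

```text
t: 4.1
tool_pos: [0.5385, 0.0723, 0.0172]
tool_rot: [0.202, -3.135, -0.0]
contact_force: [-0.2, -0.1, -0.1]
opening: -0.0001
grip_force: 0.0
t: 4.35
tool_pos: [0.5426, 0.0728, 0.0173]
tool_rot: [0.202, -3.135, -0.0]
contact_force: [0.0, -0.5, -0.1]
opening: 0.0003
grip_force: 0.0
```

```bash
python3 -m crank '[{"offset":[-0.002,0,0],"twist":[0,0,0]},{"offset":[-0.004,0,0],"twist":[0,0,0]}]'; python3 -m crank '[{"offset":[-0.002,0,0],"twist":[0,0,0]},{"offset":[-0.004,0,0],"twist":[0,0,0]}]';python3 -m crank '[{"offset":[-0.002,0,0],"twist":[0,0,0]},{"offset":[-0.004,0,0],"twist":[0,0,0]}]'
```

```text
t: 4.6
tool_pos: [0.5463, 0.0733, 0.0172]
tool_rot: [0.202, -3.134, -0.0]
contact_force: [-3.0, -0.2, 0.7]
opening: 0.0001
grip_force: 1.0
t: 4.85
tool_pos: [0.5505, 0.0739, 0.0172]
tool_rot: [0.202, -3.135, -0.0]
contact_force: [-1.8, -0.0, 0.2]
opening: 0.0001
grip_force: 0.8
t: 5.1
tool_pos: [0.5546, 0.0744, 0.0172]
tool_rot: [0.202, -3.135, -0.0]
contact_force: [-1.7, 0.6, -0.1]
opening: -0.0005
grip_force: 0.7
```

```bash
for i in 1; do python3 -m crank '[{"offset":[-0.002,0,0],"twist":[0,0,0]},{"offset":[-0.004,0,0],"twist":[0,0,0]}]'|sed -n '1,2p;4p'; python3 -m crank '[{"offset":[-0.002,0,0],"twist":[0,0,0]},{"offset":[-0.004,0,0],"twist":[0,0,0]}]'|sed -n '1,2p;4p';python3 -m crank '[{"offset":[-0.0015,0,0],"twist":[0,0,0]},{"offset":[-0.003,0,0],"twist":[0,0,0]}]'|sed -n '1,2p;4p'; done
```

```text
t: 5.35
tool_pos: [0.5586, 0.0749, 0.0173]
contact_force: [-0.6, -0.2, 0.0]
t: 5.6
tool_pos: [0.5625, 0.0754, 0.0172]
contact_force: [-1.4, -0.4, -0.2]
t: 5.85
tool_pos: [0.5655, 0.0758, 0.0173]
contact_force: [-0.4, 0.4, -0.0]
```

```bash
f(){ sed -n '1,2p;4p' | tr '\n' ' '; echo; }
python3 -m crank '[{"offset":[-0.001,0,0],"twist":[0,0,0]},{"offset":[-0.002,0,0],"twist":[0,0,0]}]'|f
python3 -m crank '[{"offset":[-0.001,0,0],"twist":[0,0,0]},{"offset":[-0.002,0,0],"twist":[0,0,0]}]'|f
python3 -m crank '[{"offset":[-0.001,0,0],"twist":[0,0,0]},{"offset":[-0.002,0,0],"twist":[0,0,0]}]'|f
```

```text
t: 6.1 tool_pos: [0.5674, 0.0761, 0.0173] contact_force: [-1.5, 0.4, 0.1] 
t: 6.35 tool_pos: [0.5694, 0.0763, 0.0173] contact_force: [-1.1, -0.7, -0.3] 
t: 6.6 tool_pos: [0.5714, 0.0765, 0.0173] contact_force: [-0.7, 0.4, -0.6]
```

```bash
f(){ sed -n '1,2p;4p' | tr '\n' ' '; echo; }
python3 -m crank '[{"offset":[-0.001,0,0],"twist":[0,0,0]},{"offset":[-0.002,0,0],"twist":[0,0,0]}]'|f
python3 -m crank '[{"offset":[-0.001,0,0],"twist":[0,0,0]},{"offset":[-0.002,0,0],"twist":[0,0,0]}]'|f
python3 - <<'E'
from h import *
im=get_image("top");cv2.imwrite("pics/t2.png",cv2.resize(im[130:330,210:400,::-1],None,fx=3,fy=3,interpolation=2))
E
```

```text
t: 6.85 tool_pos: [0.5734, 0.0768, 0.0173] contact_force: [-0.6, 0.6, 1.2] 
t: 7.1 tool_pos: [0.5753, 0.077, 0.0173] contact_force: [0.1, -0.5, -0.6]
```

View pics/t2.png

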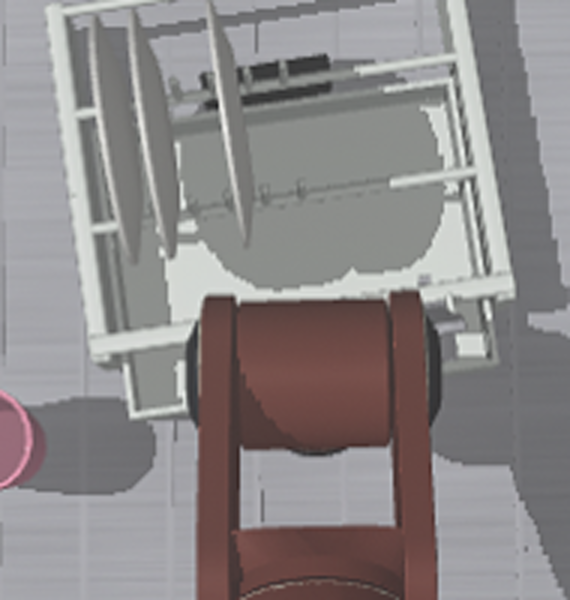

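The tray has moved in, and its back edge (crop about (250,112)) is now close to the black buffer at (265,85). I continue in small steps.

```bash
f(){ sed -n '1,2p;4p' | tr '\n' ' '; echo; }
python3 -m crank '[{"offset":[-0.001,0,0],"twist":[0,0,0]},{"offset":[-0.002,0,0],"twist":[0,0,0]}]'|f
python3 -m crank '[{"offset":[-0.001,0,0],"twist":[0,0,0]},{"offset":[-0.002,0,0],"twist":[0,0,0]}]'|f
python3 -m crank '[{"offset":[-0.001,0,0],"twist":[0,0,0]}]'|f
python3 -m crank '[{"offset":[-0.001,0,0],"twist":[0,0,0]}]'|f
```

```text
t: 7.4 tool_pos: [0.5773, 0.0773, 0.0173] contact_force: [-0.8, 0.5, -0.1] 
t: 7.65 tool_pos: [0.5793, 0.0776, 0.0173] contact_force: [-0.4, -0.1, 1.0] 
t: 7.78 tool_pos: [0.5803, 0.0777, 0.0173] contact_force: [-1.4, -0.4, 0.2] 
t: 7.9 tool_pos: [0.5813, 0.0778, 0.0174] contact_force: [-1.0, -0.9, 0.9]
```

```bash
f(){ sed -n '1,2p;4p' | tr '\n' ' '; echo; }
python3 -m crank '[{"offset":[-0.001,0,0],"twist":[0,0,0]}]'|f
python3 -m crank '[{"offset":[-0.001,0,0],"twist":[0,0,0]}]'|f
```

```text
t: 8.02 tool_pos: [0.5823, 0.078, 0.0173] contact_force: [-1.4, -0.9, 0.3] 
t: 8.15 tool_pos: [0.5833, 0.0781, 0.0174] contact_force: [-1.7, 0.8, 0.5]
```

```bash
f(){ sed -n '1,2p;4p' | tr '\n' ' '; echo; }
python3 -m crank '[{"offset":[-0.001,0,0],"twist":[0,0,0]}]'|f
python3 -m crank '[{"offset":[-0.001,0,0],"twist":[0,0,0]}]'|f
python3 -m crank '[{"offset":[-0.001,0,0],"twist":[0,0,0]}]'|f
```

```text
t: 8.28 tool_pos: [0.5843, 0.0782, 0.0174] contact_force: [-1.5, -1.1, 0.6] 
t: 8.4 tool_pos: [0.5849, 0.0783, 0.0174] contact_force: [-5.2, -1.2, 3.8] 
t: 8.52 tool_pos: [0.5849, 0.0783, 0.0173] contact_force: [-8.6, -1.4, 7.1]
```

```bash
f(){ sed -n '1,2p;4p' | tr '\n' ' '; echo; }
python3 -m crank '[{"offset":[-0.001,0,0],"twist":[0,0,0]}]'|f
python3 -m crank '[{"offset":[-0.001,0,0],"twist":[0,0,0]}]'|f
```

```text
t: 8.65 tool_pos: [0.5858, 0.0784, 0.0173] contact_force: [-8.0, -0.9, 5.7] 
t: 8.78 tool_pos: [0.5868, 0.0785, 0.0173] contact_force: [-8.0, -2.3, 6.1]
```

```bash
f(){ sed -n '1,2p;4p' | tr '\n' ' '; echo; }
python3 -m crank '[{"offset":[-0.0005,0,0],"twist":[0,0,0]}]'|f
python3 -m crank '[{"offset":[-0.0005,0,0],"twist":[0,0,0]}]'|f
```

```text
t: 8.9 tool_pos: [0.5872, 0.0785, 0.0173] contact_force: [-9.0, -2.5, 7.2] 
t: 9.02 tool_pos: [0.5872, 0.0785, 0.0173] contact_force: [-10.3, -1.9, 8.2]
```

```bash
f(){ sed -n '1,2p;4p' | tr '\n' ' '; echo; }
python3 -m crank '[{"offset":[-0.0005,0,0],"twist":[0,0,0]}]'|f
```

```text
t: 9.15 tool_pos: [0.5872, 0.0785, 0.0173] contact_force: [-12.8, -2.9, 9.5]
```

```bash
f(){ sed -n '1,2p;4p' | tr '\n' ' '; echo; }
python3 -m crank '[{"offset":[0.004,0,0],"twist":[0,0,0]},{"offset":[0.015,0,0],"twist":[0,0,0]},{"offset":[0.03,0,0],"twist":[0,0,0]},{"offset":[0.03,0,-0.05],"twist":[0,0,0]},{"offset":[0.03,0,-0.11],"twist":[0,0,0]},{"offset":[0.03,0,-0.17],"twist":[0,0,0]},{"offset":[0.03,0,-0.23],"twist":[0,0,0]},{"offset":[0.03,0,-0.235],"twist":[0,0,0]},{"offset":[0.03,0,-0.235],"twist":[0,0,0]},{"offset":[-0.01,-0.04,-0.235],"twist":[0,0,0]},{"offset":[-0.05,-0.07,-0.235],"twist":[0,0,0]},{"offset":[-0.066,-0.0835,-0.235],"twist":[0,0,0]},{"offset":[-0.066,-0.0835,-0.235],"twist":[0,0,0]},{"offset":[-0.066,-0.0835,-0.235],"twist":[0,0,0]}]'|f
python3 - <<'E'
from h import *
im=get_image("top");get_image("scene");print(cut_out("tray","top")[0]["rect"])
for r in cut_out("lever_pad","top")[:2]+cut_out("lever_pad","scene")[:2]: print(r["rect"],r["confidence"])
im=get_image("scene");cv2.imwrite("pics/s1.png",cv2.resize(im[130:330,210:400,::-1],None,fx=3,fy=3,interpolation=2))
# expected pad centre
print(proj("top",[.621,-.0014,.127]),proj("scene",[.621,-.0014,.127]))
E
```

```text
t: 10.9 tool_pos: [0.6645, 0.0051, 0.2503] contact_force: [-0.1, 0.3, 0.5] 
[308.0, 213.8, 130.6, 104.2]
[358.5, 237.1, 15.7, 13.4] 0.56
[308.2, 217.1, 17.7, 35.9] 0.6
[356.73931564 236.9558303 ] [306.82399453 210.75741008]
```

View pics/s1.png

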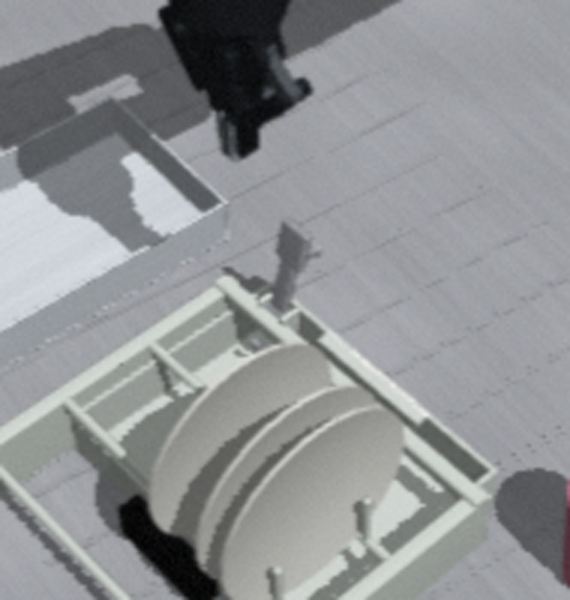

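Paddle upright at crop (290,250), full-frame (307,213), within 2 px of its predicted place. Hand is above and behind it.

```bash
f(){ sed -n '1,2p;4p' | tr '\n' ' '; echo; }
python3 -m crank '[{"offset":[0,0,0.04],"twist":[0,0,0]},{"offset":[0,0,0.08],"twist":[0,0,0]},{"offset":[0,0,0.115],"twist":[0,0,0]},{"offset":[0,0,0.135],"twist":[0,0,0]},{"offset":[0,0,0.135],"twist":[0,0,0]},{"offset":[0.008,0,0.135],"twist":[0,0,0]},{"offset":[0.014,0,0.135],"twist":[0,0,0]},{"offset":[0.016,0,0.135],"twist":[0,0,0]}]'|f
python3 -m crank '[{"offset":[0.002,0,0],"twist":[0,0,0]},{"offset":[0.004,0,0],"twist":[0,0,0]}]'|f
python3 -m crank '[{"offset":[0.002,0,0],"twist":[0,0,0]},{"offset":[0.004,0,0],"twist":[0,0,0]}]'|f
```

```text
t: 12.2 tool_pos: [0.6502, 0.0024, 0.1187] contact_force: [0.0, 0.2, -0.2] 
t: 12.45 tool_pos: [0.646, 0.002, 0.1175] contact_force: [-0.3, 0.1, 0.3] 
t: 12.7 tool_pos: [0.6419, 0.0015, 0.1172] contact_force: [-0.6, -0.8, 0.3]
```

```bash
f(){ sed -n '1,2p;4p' | tr '\n' ' '; echo; }
for i in 1; do python3 -m crank '[{"offset":[0.002,0,0],"twist":[0,0,0]},{"offset":[0.003,0,0],"twist":[0,0,0]}]'|f
python3 -m crank '[{"offset":[0.001,0,0],"twist":[0,0,0]},{"offset":[0.002,0,0],"twist":[0,0,0]}]'|f
python3 -m crank '[{"offset":[0.001,0,0],"twist":[0,0,0]},{"offset":[0.002,0,0],"twist":[0,0,0]}]'|f; done
```

```text
t: 12.95 tool_pos: [0.639, 0.0011, 0.1173] contact_force: [0.5, 0.1, 0.3] 
t: 13.2 tool_pos: [0.637, 0.0008, 0.1173] contact_force: [0.2, 0.8, -0.4] 
t: 13.45 tool_pos: [0.636, 0.0007, 0.1175] contact_force: [5.5, 0.9, -2.3]
```

```bash
f(){ sed -n '1,2p;4p' | tr '\n' ' '; echo; }
python3 -m crank '[{"offset":[0.001,0,0],"twist":[0,0,0]},{"offset":[0.002,0,0],"twist":[0,0,0]}]'|f
python3 -m crank '[{"offset":[0.001,0,0],"twist":[0,0,0]},{"offset":[0.002,0,0],"twist":[0,0,0]}]'|f
python3 -m crank '[{"offset":[0.0015,0,0],"twist":[0,0,0]},{"offset":[0.003,0,0],"twist":[0,0,0]}]'|f
```

```text
t: 13.7 tool_pos: [0.6354, 0.0006, 0.118] contact_force: [8.1, 1.0, -2.8] 
t: 13.95 tool_pos: [0.6334, 0.0003, 0.1181] contact_force: [8.0, 1.4, -3.1] 
t: 14.2 tool_pos: [0.6304, -0.0001, 0.1182] contact_force: [8.4, 0.9, -2.6]
```

```bash
f(){ sed -n '1,2p;4p' | tr '\n' ' '; echo; }
python3 -m crank '[{"offset":[0.002,0,0.0005],"twist":[0,0,0]},{"offset":[0.004,0,0.001],"twist":[0,0,0]},{"offset":[0.006,0,0.002],"twist":[0,0,0]},{"offset":[0.008,0,0.003],"twist":[0,0,0]}]'|f
python3 -m crank '[{"offset":[0.002,0,0.0005],"twist":[0,0,0]},{"offset":[0.004,0,0.001],"twist":[0,0,0]},{"offset":[0.006,0,0.002],"twist":[0,0,0]},{"offset":[0.008,0,0.003],"twist":[0,0,0]}]'|f
python3 -m crank '[{"offset":[0.002,0,0.001],"twist":[0,0,0]},{"offset":[0.004,0,0.002],"twist":[0,0,0]},{"offset":[0.006,0,0.003],"twist":[0,0,0]},{"offset":[0.008,0,0.004],"twist":[0,0,0]}]'|f
```

```text
t: 14.7 tool_pos: [0.6224, -0.0012, 0.1157] contact_force: [6.6, 1.2, -0.3] 
t: 15.2 tool_pos: [0.6137, -0.0023, 0.1124] contact_force: [3.7, 0.3, -0.3] 
t: 15.7 tool_pos: [0.6038, -0.0034, 0.107] contact_force: [1.0, 0.8, 0.0]
```

```bash
f(){ sed -n '1,2p;4p' | tr '\n' ' '; echo; }
python3 -m crank '[{"offset":[0.002,0,0.001],"twist":[0,0,0]},{"offset":[0.004,0,0.002],"twist":[0,0,0]},{"offset":[0.006,0,0.003],"twist":[0,0,0]},{"offset":[0.008,0,0.004],"twist":[0,0,0]}]'|f
```

```text
t: 16.2 tool_pos: [0.5958, -0.0044, 0.1029] contact_force: [-0.2, 0.6, 0.1]
```

```bash
f(){ sed -n '1,2p;4p' | tr '\n' ' '; echo; }
python3 -m crank '[{"offset":[0,0,-0.01],"twist":[0,0,0]},{"offset":[0.013,0,-0.01],"twist":[0,0,0]},{"offset":[0.026,0,-0.01],"twist":[0,0,0]},{"offset":[0.026,0,-0.01],"twist":[0,0,0]}]'|f
python3 - <<'E'
from h import *
im=get_image("scene");cv2.imwrite("pics/s2.png",cv2.resize(im[130:330,210:400,::-1],None,fx=3,fy=3,interpolation=2))
E
```

```text
t: 16.7 tool_pos: [0.5693, -0.0078, 0.113] contact_force: [0.3, 0.5, -1.0]
```

View pics/s2.png

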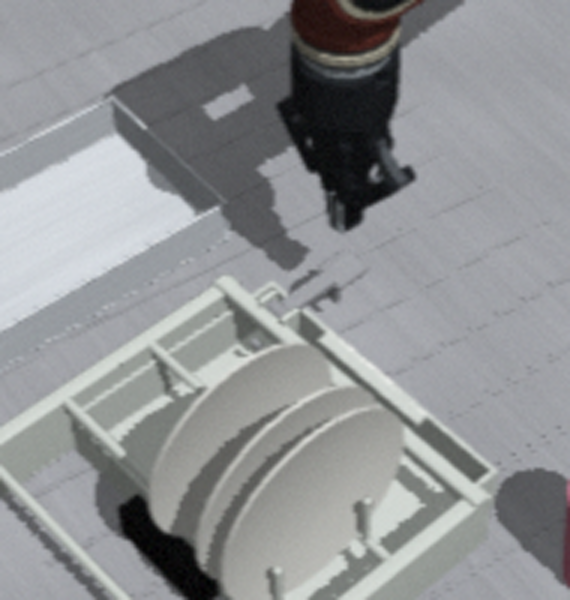

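The lever lies down (crop around (310,285)), with the fingertip above the paddle at (345,225). Now press.

```bash
f(){ sed -n '1,2p;4p' | tr '\n' ' '; echo; }
python3 -m crank '[{"offset":[0,0,0.02],"twist":[0,0,0]},{"offset":[0,0,0.035],"twist":[0,0,0]},{"offset":[0,0,0.04],"twist":[0,0,0]},{"offset":[0,0,0.041],"twist":[0,0,0]}]'|f
python3 -m crank '[{"offset":[0,0,0.001],"twist":[0,0,0]},{"offset":[0,0,0.002],"twist":[0,0,0]}]'|f
python3 -m crank '[{"offset":[0,0,0.001],"twist":[0,0,0]},{"offset":[0,0,0.002],"twist":[0,0,0]}]'|f
```

```text
t: 17.25 tool_pos: [0.5702, -0.0077, 0.0713] contact_force: [0.4, -0.1, 0.1] 
t: 17.5 tool_pos: [0.5712, -0.0078, 0.0709] contact_force: [0.5, 0.4, 0.2] 
t: 17.75 tool_pos: [0.5708, -0.0078, 0.0685] contact_force: [-0.1, -0.0, -0.0]
```

```bash
f(){ sed -n '1,2p;4p' | tr '\n' ' '; echo; }
python3 -m crank '[{"offset":[0,0,0.001],"twist":[0,0,0]}]'|f
python3 -m crank '[{"offset":[0,0,0.001],"twist":[0,0,0]}]'|f
python3 -m crank '[{"offset":[0,0,0.0005],"twist":[0,0,0]}]'|f
```

```text
t: 17.88 tool_pos: [0.5707, -0.0078, 0.0674] contact_force: [0.5, -0.0, 0.3] 
t: 18.0 tool_pos: [0.5706, -0.0078, 0.0662] contact_force: [1.1, -0.0, 0.0] 
t: 18.12 tool_pos: [0.5706, -0.0078, 0.0658] contact_force: [-0.9, -0.1, 2.1]
```

```bash
f(){ sed -n '1,2p;4p' | tr '\n' ' '; echo; }
python3 -m crank '[{"offset":[0,0,0.0005],"twist":[0,0,0]}]'|f
python3 -m crank '[{"offset":[0,0,0.0005],"twist":[0,0,0]}]'|f
```

```text
t: 18.25 tool_pos: [0.5706, -0.0078, 0.0657] contact_force: [-2.2, -0.6, 4.5] 
t: 18.38 tool_pos: [0.5706, -0.0078, 0.0656] contact_force: [-4.7, -0.2, 6.3]
```

```bash
f(){ sed -n '1,2p;4p' | tr '\n' ' '; echo; }
python3 -m crank '[{"offset":[0,0,0.0005],"twist":[0,0,0]}]'|f
python3 -m crank '[{"offset":[0,0,0.0005],"twist":[0,0,0]}]'|f
```

```text
t: 18.5 tool_pos: [0.5706, -0.0078, 0.0655] contact_force: [-4.9, 0.8, 10.4] 
t: 18.62 tool_pos: [0.5707, -0.0078, 0.0654] contact_force: [-5.9, 0.7, 11.9]
```

Hold for over half a second, then back off upward.

```bash
f(){ sed -n '1,2p;4p' | tr '\n' ' '; echo; }
python3 -m crank '[{"offset":[0,0,0],"twist":[0,0,0]},{"offset":[0,0,0],"twist":[0,0,0]},{"offset":[0,0,0],"twist":[0,0,0]},{"offset":[0,0,0],"twist":[0,0,0]},{"offset":[0,0,0],"twist":[0,0,0]}]'|f
python3 -m crank '[{"offset":[0,0,-0.004],"twist":[0,0,0]},{"offset":[0,0,-0.02],"twist":[0,0,0]},{"offset":[0,0,-0.07],"twist":[0,0,0]},{"offset":[0,0,-0.13],"twist":[0,0,0]},{"offset":[0.06,0,-0.17],"twist":[0,0,0]},{"offset":[0.12,0,-0.18],"twist":[0,0,0]},{"offset":[0.15,0,-0.18],"twist":[0,0,0]},{"offset":[0.15,0,-0.18],"twist":[0,0,0]}]'|f
python3 - <<'E'
from h import *
im=get_image("top");cv2.imwrite("pics/t3.png",cv2.resize(im[100:300,110:376,::-1],None,fx=3,fy=3,interpolation=2))
E
```

```text
t: 19.25 tool_pos: [0.5706, -0.0078, 0.0654] contact_force: [-6.5, 0.6, 10.3] 
t: 20.25 tool_pos: [0.4209, -0.0272, 0.2451] contact_force: [0.0, 0.2, -0.8]
```

View pics/t3.png

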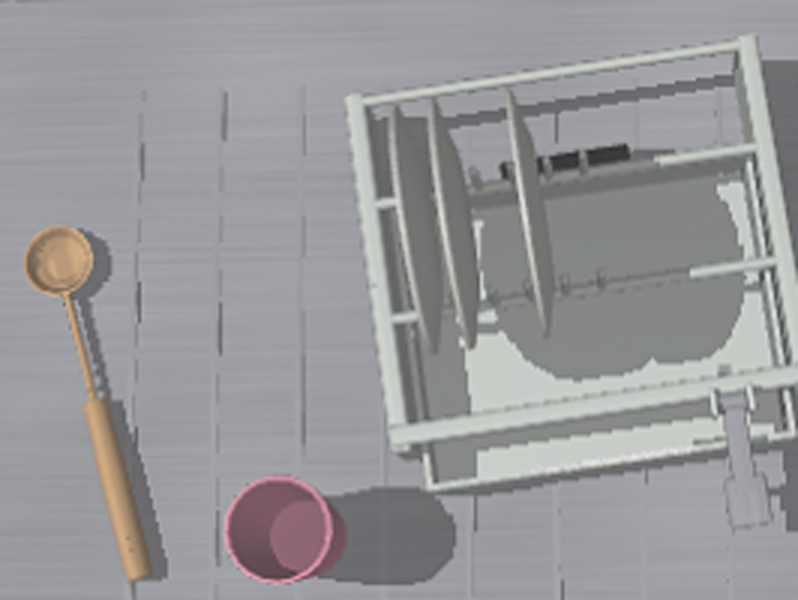

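The lever lies flat (paddle at crop (748,500)) in front of the tray. The tray's back is against the buffer at (565,160), and the beaker and spoon are where they were.

```bash
python3 -c "
from station import *
print(finish_job())"
```

```text
the job is handed in; nothing more can be done
None
```

I handed the job in with the tray home and the buffer pushed in to its stop (about 16 N peak reading), and the lever flipped down and held at about 12 N for over half a second. The beaker and spoon showed no movement in the last picture; the tin was outside that crop, and the arm never went near it. The hand-in returned no verdict.

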